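# Carry a freshly varnished rung to the drying rack

## Robot

A 7-joint arm with a two-finger parallel gripper is mounted at the origin on the work surface. World frame = base frame: x ahead of the robot, y to its left, z up, the work surface at z = 0. Lengths are in m, angles in rad, forces in N, time in s.
With the tool pointing down it reaches from about 0.4 to 0.875 m from the base axis. Payload 19.3 kg.
Tool frame: the origin (TCP) lies at the very end of the fingers, on their centre line; the grasp point (between the pads) lies 19 mm behind it; z points along the fingers, y is the line along which they close (so a half turn about z gives the same grasp; the last joint's range is limited). The gripper opens to 85 mm and grips with 20 to 120 N. Pads are 22 mm wide; open, the fingers measure 114 mm over their backs; the gripper's body (76 mm by 85 mm) begins 54 mm behind the grasp point. The pads swing forward as they close: fully open they stand 13 mm farther back than shut.
Start: joints at [1.037, 0.521, -0.036, 1.599, 0.021, 1.021, -0.113], TCP at [0.28, -0.559, 0.231] pointing down, gripper open.
Joint ranges: [-2.91, 2.91], [-0.3, 2.13], [-1.5, 1.42], [0.17, 2.43], [-1.26, 4.41], [0.16, 1.93], [-2.52, 2.52]. Speed limits (rad/s): [1.89, 1.89, 2.39, 2.39, 3.01, 3.01, 3.01].

## Interface

Orientations are given as [roll, pitch, yaw] about the fixed x, y, z axes, in that order (R = Rz(yaw) Ry(pitch) Rx(roll)).
In Python, from workcell import monitor, optics, workorder gives the robot as it stands.
- The arm moves only by the tool apply_moves, never from a script. Its arguments are lists of equal length, an entry for each row: "linear": the shift along the tool's x, y, z each as a share of 0.1 m, from -1 to 1, a list of three; "delta_rot": the turn, a rotation vector about the tool's x, y, z each as a share of 120 degrees, from -1 to 1, a list of three. A call has exactly 5 rows; each row is the pose to reach, as a shift and turn from the pose commanded when the call began, along the tool's axes at that moment; what a row does not reach only later rows make up. A row lasts 1/12 s, in which the tool goes at most 41.7 mm and 7.16 degrees, less where a joint would pass 70% of its speed; a pose out of reach is approached as far as the arm can. A call with a number of a shift or a turn outside -1 to 1 is refused whole. A call with a gripper value outside its range is refused whole. "gripper" is the opening, from -1 (shut) to 1 (fully open), set as the call begins (left out, the last holds). The fingers move at their own pace and stop on an object; "force" is the grip in N (left out, the last holds). Time passes only in rows, so rows that repeat a pose let the fingers close, or fill a call up. It gives the time, the measured TCP pose, the force, the opening and the grip force at its end, in the units of the state.
- monitor.observe(): the state, without advancing time (a new reading comes with each control period).
- optics.grab_frame(name): name is "scene" or "top" or "wrist"; returns (picture, depth): 384x512x3 uint8, red, green, blue; 384x512 float32, m along the optical axis (not along the pixel's ray), 0 where there is no reading.
- optics.camera_info(name): a dict with "fx", "fy", "cx", "cy" (pixels), "rvec" (rotation vector, rad) and "tvec" (3), from world to camera coordinates, as OpenCV has them; the wrist camera has in their place "T_tool_cam" (4x4, takes a point from camera to tool coordinates, whose origin is the TCP and whose axes are the flange's). Camera axes: x right, y down, z forward; pixel columns grow to the right and rows downward; lengths in m; the calibration is good to about 2 mm. A picture is of the moment at which its call begins: read the wrist's pose just before it. camera_info takes no time and is no camera call.
- workorder.job_done(): hands the job in; it is judged then, once.
The state is a dict: "clock": time; "qpos": joint angles; "qd": joint speeds; "joint_efforts": joint torques, N m; "position": TCP position; "tool_rot": TCP orientation; "force": force on the tool from outside, world axes, zero at the start; "moment": the same for the moment, N m; "grip_width": finger opening in m; "finger_force": force on a finger pad.
Only numpy, scipy, OpenCV 4.12 (cv2) and the standard library are available. Lean on these libraries where they do the work, as an engineer would, in place of code of your own. Each camera call takes 0.05 s, during which the arm holds its last target. There are 200 camera calls.

## Task

The freshly varnished rung lies by its bare tenons near one end of the carrying tray's rails and rolls easily. Lift the tray by its black sprung grip, carry it over the drying rack and hold it there for a good four seconds with the rung steady above the two notches; the wet belly must never run against an end board of the tray, nor the gripper touch the rung. Then lower the tray between the uprights and cleats so that both tenons settle into the notches, set it down gently on the rack's base, let go, and leave the other tools alone.

Things in the scene. Friction and masses are not known exactly. Their poses are not given: they have to be found in the camera images.
- tray: Blue plywood carrying tray, 0.5 kg, open below, 138 (x) x 254 (y) x 150 mm (190 with the grip). Origin: centre of underside, z up. Side boards along y, 12 mm thick, centred at x = +-63 mm; their flat top edges, 50 mm up, are the rails. End boards: inner faces at y = +-115 mm, 90 mm high; on them posts 50 mm wide (x) with a bar 14 mm wide along y, 128 to 150 mm up. Turned up to 0.3 rad
- tray_grip (a point): Middle of the black grip block, which straddles the middle of the tray's bar: 174 mm above the tray's underside, 35 mm above its cross pin. Block 28 (x) x 44 (y) mm, from 154 to 190 mm up; axes as the tray's at rest. Grip here from above, fingers closing along x, with 25 to 60 N: a harder grip makes the tray tremble
- grip (a joint): Angle (rad) of the grip block on its cross pin (along the tray's x, 139 mm above the underside), 0 at rest. The pin sits in a rubber torsion bush: 2.6 Nm/rad, damping 0.15 Nms/rad. The hanging tray with the rung rights itself with 0.64 Nm/rad more. So the rung's weight off the middle tips the tray, which must be countered by pitching the grip. Positive: grip turned about the tray's +x
- tray_mid (a point): Middle of the tray at the height of the rung's axis, 68 mm above the underside, tray's axes. The rung starts at y = +48 to +62 mm from here and rolls along y. Its wet belly touches an end board when the rung's middle is at y = +-83 mm from here
- rung: Turned oak rung, 0.32 kg, 232 mm long. Origin: its middle, on its axis; x is the long axis, y and z turn as it rolls. Dark varnished belly 100 mm long, 64 mm in diameter; then bare collars (46 mm, 4 mm long) and bare tenons 36 mm in diameter. Rolls on the tenons: acceleration along the rails = 0.45 x (9.81 x downward slope - tray's acceleration); a slope under about 0.028 only holds or brakes it
- rack: Wooden drying rack, fixed, turned up to 0.3 rad. Origin: centre of underside, z up. White base board 230 (x) x 300 (y) x 10 mm; on it at y = +-139 to 150 mm cleats 12 mm high, the tray's 254 mm fit between them. Uprights 16 mm thick at x = +-87 mm (158 mm free between), 158 mm wide (y), tops 92 mm up, horns at their ends to 104 mm; at y = 0 a 90-degree V notch, 52 mm wide, 26 mm deep
- rack_seat (a point): Where the rung's middle lies when both tenons are seated: 92 mm above the rack's underside; rack's axes, the rung's axis then lies along x. When the tray stands on the rack's base board (10 mm up), midway between the cleats, its rails are 14 mm below the seated tenons
- mallet: Rubber mallet lying on the bench, a bystander. Head 110 mm long, 60 mm in diameter, handle 260 mm. Origin: underside of the head
- glue: Standing glue bottle, 56 mm in diameter, 170 mm high, a bystander. Origin: centre of underside
- clamp: One-handed bar clamp lying on the bench beyond the work, 200 x 100 x 25 mm, a bystander. Origin: underside of its bar
There are look-alikes about, which are no part of the job. Leave any orange or yellow look-alike of the rung alone.

How it is judged:
On the way, in this order (a step that is already met when the one before it is completed fails the run):
1. the tray is lifted off the bench with the rung on its rails (height (world z) of tray above 0.02 m and z of rung in the frame of tray below 0.073 m), for 0.2 s.
2. the tray is held above the rack with the rung on its rails, steady over the notches (horizontal distance between rung and rack_seat below 0.022 m and height (world z) of rung above 0.118 m and z of rung in the frame of tray below 0.073 m and angle between the x axis of rung and the x axis of rack, either way round below 0.15 rad and linear speed of rung below 0.06 m/s), for 3 s.
At the end, for the whole second after the job is handed in: The rung rests in both notches (middle within 10 mm of the seat in plan, 5 mm in height and axis within 0.08 rad of the rack's x) and the tray stands flat on the rack's base board (within 4 mm, tilt under 0.04 rad, middles within 30 mm), released and at rest (horizontal distance between rung and rack_seat below 0.01 m and z of rung in the frame of rack between 0.087 and 0.097 m and angle between the x axis of rung and the x axis of rack, either way round below 0.08 rad and linear speed of each of rung, tray below 0.02 m/s and z of tray in the frame of rack below 0.014 m and angle between tray's own z axis and vertical below 0.04 rad and horizontal distance between tray and rack below 0.03 m); the robot touches nothing.
It fails at once if the wet belly runs against an end board of the tray (y of rung in the frame of tray above 0.0815 m or y of rung in the frame of tray below -0.0815 m).
It fails at once if the gripper or arm touches the rung (contact force between any of the fingers, the arm and rung above 0.5 N).
It fails at once if the tray is slammed down on the rack (contact force between tray and rack above 60 N).
It fails at once if the tray is tipped over (angle between tray's own z axis and vertical above 0.4 rad).
It fails at once if another tool is disturbed (distance of any of mallet, glue, clamp from where it was at the start of the episode above 0.03 m).
It also fails if it takes over 70 s, if anything falls off the work surface, if the arm or the gripper's body presses on something with over 40 N, if the wrist force passes 120 N, or if a joint passes its speed limit or range.

## Working session

There is one attempt and no reset: what is moved stays moved. The work goes in short steps, Python scripts to look and compute and a tool call to move; the robot and the scene stay as the last step left them, time stands still between calls to the robot, and variables do not carry over. Pictures are saved under pics/ and viewed, at most 10 in all, crops included, and the job is handed in when it is done.

Besides the shell and the picture viewer there is one more tool, called as name(argument=value, ...) on one line, values as JSON. apply_moves: Moves the arm, as the interface text tells. Its arguments: {"type":"object","properties":{"linear":{"type":"array"},"delta_rot":{"type":"array"},"gripper":{"type":"number"},"force":{"type":"number"}},"required":["linear","delta_rot"]}

```bash
mkdir -p pics; ls
python3 - <<'E'
from workcell import monitor, optics
import cv2,numpy as np
s=monitor.observe();print({k:np.round(v,3).tolist() for k,v in s.items()})
a=[]
for n in("scene","top"):
    p,d=optics.grab_frame(n);np.savez(f"pics/{n}0.npz",p=p,d=d)
    cv2.imwrite(f"pics/{n}0.png",p[...,::-1]);i=optics.camera_info(n);print(n,i)
E
```

```text
pics
{'clock': 0.0, 'qpos': [1.037, 0.522, -0.036, 1.6, 0.021, 1.021, -0.113], 'qd': [0.0, -0.001, -0.001, 0.001, -0.001, -0.002, -0.001], 'joint_efforts': [0.0, -92.711, 1.98, -36.993, 0.018, 0.008, -0.0], 'position': [0.279, -0.559, 0.231], 'tool_rot': [-3.14, 0.0, 0.464], 'force': [-0.766, -0.856, 0.522], 'moment': [-0.023, 0.017, 0.044], 'finger_force': 0.0, 'grip_width': 0.086}
scene {'fx': 463.0961754777496, 'fy': 463.0961754777496, 'cx': 262.28171435879426, 'cy': 188.00302977071465, 'rvec': array([ 0.77465058,  2.4594101 , -1.26366328]), 'tvec': array([ 0.35308116, -0.11407327,  1.45378953])}
top {'fx': 395.80760237142596, 'fy': 395.80760237142596, 'cx': 262.93259530051154, 'cy': 197.30923516148448, 'rvec': array([ 2.11477886, -2.12004823,  0.18394181]), 'tvec': array([0.1117787 , 0.50792417, 1.24674771])}
```

View pics/scene0.png

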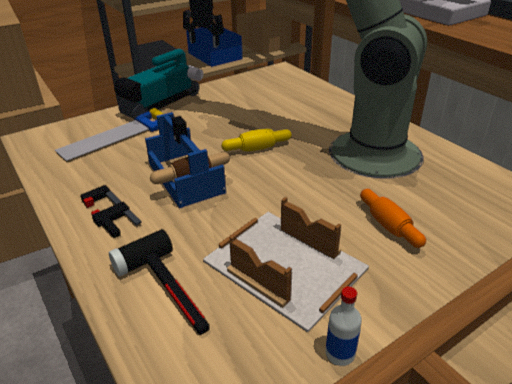

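View pics/top0.png

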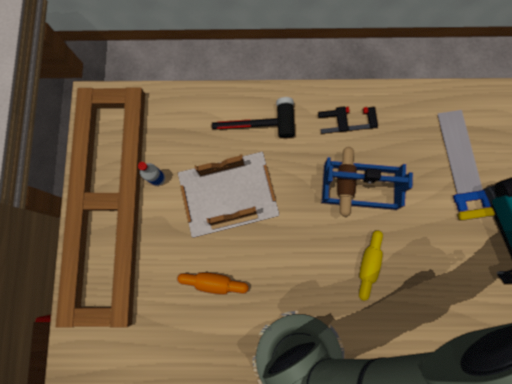

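The scene view shows the blue tray at (185,160) with its black grip at (180,130) and the varnished rung at (190,167). The rack is at (287,262), and the yellow (257,140) and orange (392,218) pieces are decoys. In the top view the tray is at (367,185), the grip at (372,174), the rung at (347,181) and the rack at (228,193). Another blue tray at scene (210,30) stands off the bench.

The candidates for the rung are brown with a dark belly (347,181), orange (213,283) and yellow (371,265). The one with the dark belly on the tray fits. I'll measure it and confirm in a crop.

```bash
cat > h.py <<'E'
import numpy as np,cv2
from scipy.spatial.transform import Rotation as R
from workcell import monitor, optics
def cloud(name,p=None,d=None):
    if p is None: p,d=optics.grab_frame(name)
    i=optics.camera_info(name); v,u=np.mgrid[:384,:512]
    P=np.stack([(u-i["cx"])*d/i["fx"],(v-i["cy"])*d/i["fy"],d],-1)
    Rm=cv2.Rodrigues(np.asarray(i["rvec"]))[0]
    W=(P-np.asarray(i["tvec"]))@Rm
    W[d<=0]=np.nan
    return p,W,cv2.cvtColor(p,cv2.COLOR_RGB2HSV)
def rect(X):
    (c,s,a)=cv2.minAreaRect(X.astype(np.float32)); b=cv2.boxPoints((c,s,a))
    e=[b[1]-b[0],b[2]-b[1]]; l=max(e,key=np.linalg.norm)
    ang=np.arctan2(l[1],l[0]); ang=(ang+np.pi/2)%np.pi-np.pi/2
    return np.round(c,4),np.round(sorted(s),4),round(float(ang),4)  # ang of long axis
E
python3 - <<'E'
from h import *
for n in("top","scene"):
    f=np.load(f"pics/{n}0.npz");p,W,H=cloud(n,f["p"],f["d"])
    z=W[...,2];h,s,v=H[...,0],H[...,1],H[...,2]
    inb=(W[...,0]>.2)&(W[...,0]<.95)&(abs(W[...,1])<.6)
    print(n,"bench z",np.nanmedian(z[inb&(abs(z)<.02)]))
    m=inb&(h>100)&(h<125)&(s>120)&(W[...,1]<.1)&(W[...,1]>-.36)
    for lo,hi in((.0,.2),(.04,.06),(.08,.1),(.14,.16)):
        k=m&(z>lo)&(z<hi)
        if k.sum()>8: print(" blue",lo,hi,k.sum(),rect(W[k][:,:2]),np.nanmedian(z[k]))
    k=m; 
    g=inb&(v<60)&(z>.155)&(z<.2)&(W[...,1]<0)&(W[...,1]>-.36)
    if g.sum()>5: print(" grip",g.sum(),rect(W[g][:,:2]),W[g].mean(0),np.nanmax(z[g]),np.argwhere(g).mean(0))
    w=inb&(s<60)&(v>110)&(z>0.002)&(z<.02)&(W[...,1]>-.05)&(W[...,1]<.5)
    w=cv2.morphologyEx(w.astype(np.uint8),cv2.MORPH_OPEN,np.ones((3,3)))>0
    nn,L,S,_=cv2.connectedComponentsWithStats(w.astype(np.uint8));w=L==1+S[1:,4].argmax()
    print(" base",w.sum(),rect(W[w][:,:2]),np.nanmedian(z[w]))
    u=inb&(z>.06)&(z<.11)&(h<20)&(s>90)&(W[...,1]>-.05)&(W[...,0]>.4)
    print(" uprights",u.sum(),rect(W[u][:,:2]),np.nanmax(z[u]),)
    r=inb&(z>.055)&(z<.12)&(h<22)&(s>50)&(W[...,1]<-.05)&(W[...,0]>.35)
    print(" rung",r.sum(),rect(W[r][:,:2]),np.nanmax(z[r]),W[r].mean(0))
    cr=p[130:230,290:430] if n=="top" else p[100:215,130:250]
    cv2.imwrite(f"pics/{n}crop.png",cv2.resize(cr,None,fx=4,fy=4)[...,::-1])
E
```

```text
top bench z -0.00017798332062325472
 blue 0.0 0.2 1430 (array([ 0.5514, -0.2141]), array([0.1378, 0.2542]), 1.4808) 0.08546353712596935
 blue 0.04 0.06 448 (array([ 0.5518, -0.2097]), array([0.1378, 0.2446]), 1.4808) 0.04901784213308917
 blue 0.08 0.1 212 (array([ 0.5499, -0.214 ]), array([0.1336, 0.2535]), 1.4722) 0.08815113730599644
 blue 0.14 0.16 428 (array([ 0.5528, -0.2139]), array([0.051 , 0.2531]), 1.4779) 0.14946117972374473
 grip 184 (array([ 0.5518, -0.2138]), array([0.0289, 0.0435]), 1.512) [ 0.54940877 -0.21215396  0.18465898] 0.19530154414871134 [174.52717391 371.95652174]
 base 4485 (array([0.5296, 0.2315]), array([0.231 , 0.2994]), -1.3261) 0.009322151578432431
 uprights 624 (array([0.5223, 0.3074]), array([0.2086, 0.3326]), -1.476) 0.10889210585678966
 rung 865 (array([ 0.5675, -0.2236]), array([0.223 , 0.2359]), -1.4116) 0.1194056215783037 [ 0.54890252 -0.15561927  0.08593709]
scene bench z -0.002136029796743007
 blue 0.0 0.2 3428 (array([ 0.6695, -0.1597]), array([0.3171, 0.5107]), 0.5573) 0.06065459400582693
 blue 0.04 0.06 621 (array([ 0.5861, -0.1226]), array([0.1916, 0.4599]), 1.2135) 0.04838086216686119
 blue 0.08 0.1 402 (array([ 0.5531, -0.2138]), array([0.1366, 0.2601]), 1.4694) 0.08672935486235475
 blue 0.14 0.16 358 (array([ 0.5542, -0.2136]), array([0.0476, 0.2574]), 1.4802) 0.14695698598302526
 grip 207 (array([ 0.5551, -0.2121]), array([0.0269, 0.0475]), 1.5618) [ 0.55700133 -0.20406387  0.1759327 ] 0.1892328590635713 [125.17874396 178.92270531]
 base 5647 (array([0.5273, 0.2321]), array([0.234 , 0.3018]), -1.3252) 0.007727281608231211
 uprights 1829 (array([0.5099, 0.3154]), array([0.1971, 0.3324]), -1.3456) 0.10551805706036024
 rung 815 (array([ 0.5354, -0.2201]), array([0.2224, 0.2388]), 1.2248) 0.10002592665975404 [ 0.57696645 -0.14967736  0.07821505]
```

View pics/topcrop.png

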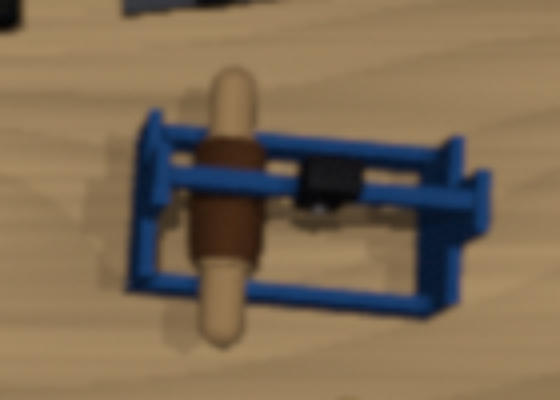

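The enlarged crop shows the rung with its dark belly at the tray's +y end, and the grip block at crop (330,182). That confirms the right rung. The measured sizes (138x254, 28x44, 231x299, z 149 and 190 mm) agree with those given. Next I move above the grip, yawing to 1.479 so that tool x runs along tray y.

apply_moves(linear=[[0, 0, -0.06], [0, 0, -0.12], [0, 0, -0.18], [0, 0, -0.24], [0, 0, -0.3]], delta_rot=[[0, 0, -0.0485], [0, 0, -0.097], [0, 0, -0.1455], [0, 0, -0.194], [0, 0, -0.2423]], gripper=1, force=45)

```text
clock: 0.52
position: [0.2795, -0.5588, 0.2612]
tool_rot: [-3.141, -0.0, 0.976]
force: [0.3, 0.4, 0.9]
grip_width: 0.0854
finger_force: 0.0
```

apply_moves(linear=[[0, 0, -0.06], [0, 0, -0.12], [0, 0, -0.18], [0, 0, -0.24], [0, 0, -0.3]], delta_rot=[[0, 0, -0.0485], [0, 0, -0.097], [0, 0, -0.1455], [0, 0, -0.194], [0, 0, -0.2423]])

```text
clock: 0.93
position: [0.2794, -0.5588, 0.2913]
tool_rot: [-3.141, -0.001, 1.484]
force: [-0.5, -0.3, 1.0]
grip_width: 0.0851
finger_force: 0.0
```

apply_moves(linear=[[0.1, 0.06, 0], [0.3, 0.2, 0], [0.5, 0.32, 0], [0.7, 0.46, 0], [0.92, 0.6, 0]], delta_rot=[[0, 0, 0], [0, 0, 0], [0, 0, 0], [0, 0, 0], [0, 0, 0]])

```text
clock: 1.35
position: [0.3485, -0.4713, 0.2908]
tool_rot: [-3.141, -0.001, 1.475]
force: [-1.1, -1.8, -1.1]
grip_width: 0.0853
finger_force: 0.0
```

apply_moves(linear=[[0.2, 0.12, 0], [0.4, 0.24, 0], [0.56, 0.36, 0], [0.74, 0.48, 0], [0.92, 0.6, 0]], delta_rot=[[0, 0, 0], [0, 0, 0], [0, 0, 0], [0, 0, 0], [0, 0, 0]])

```text
clock: 1.77
position: [0.4166, -0.385, 0.2908]
tool_rot: [-3.141, -0.001, 1.476]
force: [0.8, -0.2, -0.1]
grip_width: 0.0854
finger_force: 0.0
```

apply_moves(linear=[[0.2, 0.12, 0], [0.4, 0.24, 0], [0.56, 0.36, 0], [0.74, 0.48, 0], [0.92, 0.6, 0]], delta_rot=[[0, 0, 0], [0, 0, 0], [0, 0, 0], [0, 0, 0], [0, 0, 0]])

```text
clock: 2.18
position: [0.4847, -0.2989, 0.2908]
tool_rot: [-3.141, -0.0, 1.475]
force: [0.2, 0.1, 0.3]
grip_width: 0.0858
finger_force: 0.0
```

apply_moves(linear=[[0.2, 0.12, 0], [0.4, 0.24, 0], [0.6, 0.36, 0], [0.8, 0.5, 0], [0.92, 0.6, 0]], delta_rot=[[0, 0, 0], [0, 0, 0], [0, 0, 0], [0, 0, 0], [0, 0, 0]])

```text
clock: 2.6
position: [0.5534, -0.2113, 0.2909]
tool_rot: [-3.141, -0.001, 1.478]
force: [0.1, 0.3, 1.0]
grip_width: 0.085
finger_force: 0.0
```

```bash
cat >> h.py <<'E'
def wrist():
    s=monitor.observe(); p,d=optics.grab_frame("wrist"); i=optics.camera_info("wrist")
    v,u=np.mgrid[:384,:512]
    P=np.stack([(u-i["cx"])*d/i["fx"],(v-i["cy"])*d/i["fy"],d],-1)
    T=np.array(i["T_tool_cam"]); Q=P@T[:3,:3].T+T[:3,3]
    W=Q@R.from_euler("xyz",s["tool_rot"]).as_matrix().T+np.array(s["position"])
    W[d<=0]=np.nan
    return p,W,cv2.cvtColor(p,cv2.COLOR_RGB2HSV),s
E
python3 - <<'E'
from h import *
p,W,H,s=wrist();z=W[...,2];h,sa,v=H[...,0],H[...,1],H[...,2]
cv2.imwrite("pics/w1.png",p[...,::-1])
print(np.array(optics.camera_info("wrist")["T_tool_cam"]).round(3))
near=(abs(W[...,0]-.553)<.12)&(abs(W[...,1]+.214)<.17)
g=near&(v<70)&(z>.18)&(z<.2)
if g.sum(): print("grip",g.sum(),rect(W[g][:,:2]),np.nanmedian(z[g]))
b=near&(h>100)&(h<125)&(sa>120)&(z>.14)&(z<.16)
if b.sum(): print("bar",b.sum(),rect(W[b][:,:2]),np.nanmedian(z[b]))
b=near&(h>100)&(h<125)&(sa>120)&(z>.02)
if b.sum(): print("all",b.sum(),rect(W[b][:,:2]))
r=near&(h<22)&(sa>60)&(z>.06)&(z<.12)
if r.sum(): print("rung",r.sum(),rect(W[r][:,:2]),np.nanmax(z[r]))
for n in("top","scene"):
    f=np.load(f"pics/{n}0.npz");p,W,H=cloud(n,f["p"],f["d"]);z=W[...,2];h,sa,v=H[...,0],H[...,1],H[...,2]
    q=(W-[.553,-.2138,0])@R.from_euler("z",-.092).as_matrix()
    r=(abs(q[...,1])<.11)&(abs(q[...,0])<.13)&(z>.078)&(z<.12)&(h<25)&(sa>50)
    for lo,hi in((-.13,-.072),(-.045,.045),(.072,.13)):
        k=r&(q[...,0]>lo)&(q[...,0]<hi)
        if k.sum()>3: t=q[k];print(n,lo,k.sum(),"y med",np.median(t[:,1]),"min/max",t[:,1].min(),t[:,1].max(),"ztop",t[:,2].max(),"y at top",t[t[:,2]>np.quantile(t[:,2],.8),1].mean())
E
```

```text
[[-0.    -0.955 -0.296  0.077]
 [ 1.    -0.001  0.    -0.001]
 [-0.    -0.296  0.955 -0.142]
 [ 0.     0.     0.     1.   ]]
grip 1997 (array([ 0.5518, -0.214 ]), array([0.027 , 0.0426]), 1.4619) 0.18898729766063244
bar 5099 (array([ 0.5513, -0.2141]), array([0.0493, 0.2515]), 1.4751) 0.14966193874311984
all 15262 (array([ 0.5518, -0.2142]), array([0.1374, 0.2518]), 1.4739)
rung 9027 (array([ 0.5214, -0.184 ]), array([0.173 , 0.2666]), 0.6755) 0.1008640405801913
top -0.13 108 y med 0.057116481542383565 min/max 0.0426186280152256 0.07259136678961543 ztop 0.0896486297026814 y at top 0.05580193533407717
top -0.045 348 y med 0.059001207191702695 min/max 0.0271717739808451 0.08648386370788452 ztop 0.1036287032408112 y at top 0.05569699946134429
top 0.072 89 y med 0.056709759346942216 min/max 0.04246727351650094 0.07154104909490706 ztop 0.08878647598035545 y at top 0.05599738739109637
scene -0.13 62 y med 0.06180846206354279 min/max 0.045521335197113946 0.0736858707054659 ztop 0.08497597544994917 y at top 0.05884717363722174
scene -0.045 176 y med 0.06947235347974262 min/max 0.032637670034875076 0.08731014319051027 ztop 0.10002592665975404 y at top 0.05838768929032224
scene 0.072 74 y med 0.06113476974600812 min/max 0.043293651734851675 0.07077997305131858 ztop 0.08448205970711958 y at top 0.05848881613231239
```

View pics/w1.png

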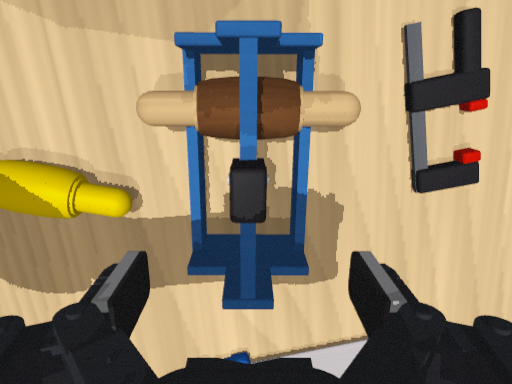

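The wrist view shows the grip at (248,190) and the rung at (248,108), with the fingers straddling the grip cleanly. The grip measures (0.5518, -0.214) and the rung sits at tray y of about +0.057. Descending and gripping.

apply_moves(linear=[[-0.026, -0.012, 0.1], [-0.026, -0.012, 0.25], [-0.026, -0.012, 0.4], [-0.026, -0.012, 0.55], [-0.026, -0.012, 0.7]], delta_rot=[[0, 0, 0], [0, 0, 0], [0, 0, 0], [0, 0, 0], [0, 0, 0]])

```text
clock: 3.07
position: [0.5499, -0.2173, 0.2197]
tool_rot: [-3.141, 0.0, 1.476]
force: [0.7, 0.0, 0.4]
grip_width: 0.0853
finger_force: 0.0
```

apply_moves(linear=[[0, 0, 0.15], [0, 0, 0.3], [0, 0, 0.45], [0, 0, 0.56], [0, 0, 0.65]], delta_rot=[[0, 0, 0], [0, 0, 0], [0, 0, 0], [0, 0, 0], [0, 0, 0]])

```text
clock: 3.48
position: [0.55, -0.2172, 0.1547]
tool_rot: [-3.14, -0.0, 1.477]
force: [0.2, -0.1, 0.7]
grip_width: 0.0856
finger_force: 0.0
```

apply_moves(linear=[[0, 0, 0], [0, 0, 0], [0, 0, 0], [0, 0, 0], [0, 0, 0]], delta_rot=[[0, 0, 0], [0, 0, 0], [0, 0, 0], [0, 0, 0], [0, 0, 0]], gripper=0.0, force=45)

```text
clock: 3.9
position: [0.5512, -0.2172, 0.157]
tool_rot: [3.141, 0.0, 1.478]
force: [0.2, -0.5, 0.4]
grip_width: 0.0426
finger_force: 0.0
```

apply_moves(linear=[[0, 0, 0], [0, 0, 0], [0, 0, 0], [0, 0, 0], [0, 0, 0]], delta_rot=[[0, 0, 0], [0, 0, 0], [0, 0, 0], [0, 0, 0], [0, 0, 0]], gripper=-1, force=45)

```text
clock: 4.32
position: [0.5516, -0.2172, 0.1567]
tool_rot: [3.14, 0.0, 1.479]
force: [5.2, -1.0, 5.1]
grip_width: 0.0274
finger_force: 46.3
```

apply_moves(linear=[[0, 0, 0], [0, 0, 0], [0, 0, 0], [0, 0, 0], [0, 0, 0]], delta_rot=[[0, 0, 0], [0, 0, 0], [0, 0, 0], [0, 0, 0], [0, 0, 0]])

```text
clock: 4.73
position: [0.5516, -0.2172, 0.1567]
tool_rot: [3.14, 0.0, 1.479]
force: [4.8, -1.2, 5.0]
grip_width: 0.0276
finger_force: 46.3
```

apply_moves(linear=[[-0.002, 0, 0], [-0.005, 0, 0], [-0.007, 0, 0], [-0.01, 0, 0], [-0.012, 0, 0]], delta_rot=[[0, 0.0066, 0], [0, 0.0132, 0], [0, 0.0198, 0], [0, 0.0264, 0], [0, 0.033, 0]])

```text
clock: 5.15
position: [0.5515, -0.2182, 0.1567]
tool_rot: [3.14, -0.07, 1.479]
force: [5.7, -0.1, 4.1]
grip_width: 0.0273
finger_force: 46.2
```

apply_moves(linear=[[0, 0, -0.005], [0, 0, -0.015], [0, 0, -0.03], [0, 0, -0.05], [0, 0, -0.08]], delta_rot=[[0, 0, 0], [0, 0, 0], [0, 0, 0], [0, 0, 0], [0, 0, 0]])

```text
clock: 5.57
position: [0.55, -0.2187, 0.1638]
tool_rot: [-3.14, -0.069, 1.479]
force: [0.3, -1.2, -9.0]
grip_width: 0.0272
finger_force: 44.9
```

apply_moves(linear=[[0, 0, -0.06], [0, 0, -0.12], [0, 0, -0.18], [0, 0, -0.23], [0, 0, -0.25]], delta_rot=[[0, 0, 0], [0, 0, 0], [0, 0, 0], [0, 0, 0], [0, 0, 0]])

```text
clock: 5.98
position: [0.551, -0.2207, 0.1904]
tool_rot: [3.14, -0.069, 1.479]
force: [-0.2, -0.7, -8.9]
grip_width: 0.0273
finger_force: 45.3
```

```bash
cat >> h.py <<'E'
def rungy(save=None,show=True):
    """tray tilt (about tray x, + raises +y end), rung y in tray frame, from the wrist camera"""
    p,W,H,s=wrist();z=W[...,2];h,sa,v=H[...,0],H[...,1],H[...,2]
    if save: cv2.imwrite(save,p[...,::-1])
    yaw=s["tool_rot"][2]; Rz=R.from_euler("z",yaw-np.pi/2).as_matrix()
    q=(W-np.array(s["position"]))@Rz     # x=tray x, y=tray y, z up, from TCP
    near=(abs(q[...,0])<.13)&(abs(q[...,1])<.16)
    blue=near&(h>100)&(h<125)&(sa>120)
    bar=blue&(abs(q[...,0])<.03)&(q[...,2]>-.03)&(q[...,2]<.03)
    B=q[bar]; rail=blue&(abs(abs(q[...,0])-.063)<.014)&(q[...,2]<-.08)&(q[...,2]>-.135)
    def fit(A):
        a=np.polyfit(A[:,1],A[:,2],1)
        for _ in range(4):
            e=A[:,2]-np.polyval(a,A[:,1]); k=abs(e)<max(.002,np.median(abs(e))*2); a=np.polyfit(A[k,1],A[k,2],1)
        return a
    ab=fit(B); ar=fit(q[rail]) if rail.sum()>50 else [np.nan]*2
    fi=np.arctan(ab[0])
    r=near&(h<25)&(sa>50)&(q[...,2]>-.11)&(q[...,2]<-.04)
    ys=[]
    for lo,hi in((-.125,-.072),(.072,.125)):
        k=r&(q[...,0]>lo)&(q[...,0]<hi)
        # tenon axis: circle of 18 mm fitted in the y-z plane
        t=q[k][:,1:]
        if len(t)<40: continue
        c=np.array([np.median(t[:,0]),t[:,1].max()-.018])
        from scipy.optimize import least_squares
        ys.append(least_squares(lambda c:np.hypot(*(t-c).T)-.018,c,loss="soft_l1",f_scale=.001).x)
    ys=np.array(ys); m=ys.mean(0)
    # tray frame: y origin from the pin, in the bar's middle: use the bar's y-extent (254 mm)
    allb=q[blue&(q[...,2]>-.08)]; yc=rect(allb[:,:2])[0][1]
    g=near&(v<70)&(q[...,2]>.02)&(abs(q[...,0])<.025)&(abs(q[...,1])<.05)
    h0=np.polyval(ab,0)-.150
    mid=np.array([0,h0]); e=m-mid; yt=e[0]*np.cos(fi)+e[1]*np.sin(fi)
    print(f"t {s['clock']:.2f} tcp {np.round(s['position'],4)} rot {np.round(s['tool_rot'],3)} tiltbar {fi:.4f} tiltrail {ar[0]:.4f} h0 {h0+s['position'][2]:.4f} rung q {np.round(ys,4).tolist()} y_tcp {yt:.4f} trayc {yc:.4f} F {np.round(s['force'],1)}")
    return yt
E
python3 -c "
from h import *
rungy('pics/w2.png');rungy()"
```

```text
t 5.98 tcp [ 0.551  -0.2207  0.1904] rot [ 3.14  -0.069  1.479] tiltbar -0.0129 tiltrail -0.0127 h0 0.0330 rung q [[0.0595, -0.0908], [0.059, -0.0901]] y_tcp 0.0584 trayc 0.0074 F [-0.2 -0.7 -8.9]
t 6.03 tcp [ 0.5509 -0.2207  0.1903] rot [ 3.141 -0.069  1.479] tiltbar -0.0128 tiltrail -0.0126 h0 0.0330 rung q [[0.0596, -0.0908], [0.0591, -0.0901]] y_tcp 0.0585 trayc 0.0074 F [ 0.7  0.5 -9.7]
```

apply_moves(linear=[[0, 0, 0], [0, 0, 0], [0, 0, 0], [0, 0, 0], [0, 0, 0]], delta_rot=[[0, 0.018, 0], [0, 0.037, 0], [0, 0.037, 0], [0, 0.037, 0], [0, 0.037, 0]])

```text
clock: 6.5
position: [0.5506, -0.2204, 0.189]
tool_rot: [-3.141, -0.146, 1.479]
force: [0.6, -0.8, -9.8]
grip_width: 0.0275
finger_force: 45.3
```

apply_moves(linear=[[0, 0, 0], [0, 0, 0], [0, 0, 0], [0, 0, 0], [0, 0, 0]], delta_rot=[[0, -0.02, 0], [0, -0.04, 0], [0, -0.043, 0], [0, -0.043, 0], [0, -0.043, 0]])

```text
clock: 6.92
position: [0.5507, -0.2202, 0.1893]
tool_rot: [3.142, -0.057, 1.479]
force: [0.1, -0.1, -9.5]
grip_width: 0.0273
finger_force: 45.3
```

```bash
python3 -c "
from h import *
rungy();rungy()"
```

```text
t 6.92 tcp [ 0.5507 -0.2202  0.1893] rot [ 3.142 -0.057  1.479] tiltbar 0.0002 tiltrail 0.0004 h0 0.0319 rung q [[0.0494, -0.09], [0.049, -0.0895]] y_tcp 0.0492 trayc 0.0069 F [ 0.1 -0.1 -9.5]
t 6.97 tcp [ 0.5506 -0.2206  0.1892] rot [-3.141 -0.057  1.479] tiltbar -0.0002 tiltrail -0.0001 h0 0.0318 rung q [[0.0494, -0.09], [0.0489, -0.0895]] y_tcp 0.0492 trayc 0.0070 F [ -0.5  -0.7 -10. ]
```

apply_moves(linear=[[0, 0, 0], [0, 0, 0], [0, 0, 0], [0, 0, 0], [0, 0, 0]], delta_rot=[[0, 0.018, 0], [0, 0.037, 0], [0, 0.037, 0], [0, 0.037, 0], [0, 0.037, 0]])

```text
clock: 7.43
position: [0.5506, -0.2207, 0.1891]
tool_rot: [-3.142, -0.133, 1.478]
force: [0.2, 0.0, -9.1]
grip_width: 0.0276
finger_force: 45.3
```

apply_moves(linear=[[0, 0, 0], [0, 0, 0], [0, 0, 0], [0, 0, 0], [0, 0, 0]], delta_rot=[[0, 0, 0], [0, -0.025, 0], [0, -0.05, 0], [0, -0.05, 0], [0, -0.05, 0]])

```text
clock: 7.85
position: [0.551, -0.2194, 0.1896]
tool_rot: [3.141, -0.03, 1.481]
force: [0.7, -0.7, -8.8]
grip_width: 0.0274
finger_force: 45.4
```

```bash
python3 -c "
from h import *
rungy();rungy()"
```

```text
t 7.85 tcp [ 0.551  -0.2194  0.1896] rot [ 3.141 -0.03   1.481] tiltbar -0.0129 tiltrail -0.0132 h0 0.0322 rung q [[0.028, -0.0904], [0.0275, -0.0898]] y_tcp 0.0269 trayc 0.0048 F [ 0.7 -0.7 -8.8]
t 7.90 tcp [ 0.5508 -0.22    0.1894] rot [ 3.142 -0.031  1.48 ] tiltbar 0.0051 tiltrail 0.0050 h0 0.0320 rung q [[0.0293, -0.0899], [0.0288, -0.0894]] y_tcp 0.0294 trayc 0.0045 F [-0.3 -0.8 -9.7]
```

apply_moves(linear=[[0, 0, 0], [0, 0, 0], [0, 0, 0], [0, 0, 0], [0, 0, 0]], delta_rot=[[0, 0.02, 0], [0, 0.038, 0], [0, 0.038, 0], [0, 0.038, 0], [0, 0.038, 0]])

```text
clock: 8.37
position: [0.5505, -0.2208, 0.1891]
tool_rot: [-3.141, -0.108, 1.478]
force: [1.5, 0.6, -10.0]
grip_width: 0.0273
finger_force: 45.3
```

apply_moves(linear=[[0, 0, 0], [0, 0, 0], [0, 0, 0], [0, 0, 0], [0, 0, 0]], delta_rot=[[0, 0, 0], [0, -0.026, 0], [0, -0.052, 0], [0, -0.052, 0], [0, -0.052, 0]])

```text
clock: 8.78
position: [0.551, -0.2193, 0.1895]
tool_rot: [3.141, -0.001, 1.481]
force: [-0.4, -0.4, -9.3]
grip_width: 0.0272
finger_force: 45.4
```

```bash
python3 -c "
from h import *
rungy();rungy();rungy()"
```

```text
t 8.78 tcp [ 0.551  -0.2193  0.1895] rot [ 3.141e+00 -1.000e-03  1.481e+00] tiltbar -0.0002 tiltrail -0.0007 h0 0.0321 rung q [[-0.0005, -0.09], [-0.001, -0.0895]] y_tcp -0.0008 trayc 0.0009 F [-0.4 -0.4 -9.3]
t 8.83 tcp [ 0.5508 -0.22    0.1894] rot [ 3.142e+00 -1.000e-03  1.480e+00] tiltbar 0.0183 tiltrail 0.0184 h0 0.0319 rung q [[-0.0001, -0.0901], [-0.0006, -0.0896]] y_tcp 0.0009 trayc -0.0004 F [-0.2  0.3 -9.8]
t 8.88 tcp [ 0.5507 -0.2205  0.1893] rot [-3.142e+00 -1.000e-03  1.479e+00] tiltbar 0.0218 tiltrail 0.0218 h0 0.0318 rung q [[-0.0004, -0.0901], [-0.001, -0.0896]] y_tcp 0.0008 trayc -0.0005 F [ 0.2  0.5 -9.6]
```

apply_moves(linear=[[0, 0, 0], [0, 0, 0], [0, 0, 0], [0, 0, 0], [0, 0, 0]], delta_rot=[[0, -0.003, 0], [0, -0.006, 0], [0, -0.006, 0], [0, -0.006, 0], [0, -0.006, 0]])

```text
clock: 9.35
position: [0.5507, -0.2206, 0.1892]
tool_rot: [-3.142, 0.012, 1.479]
force: [0.6, -0.1, -8.8]
grip_width: 0.0274
finger_force: 45.4
```

```bash
python3 -c "
from h import *
rungy();rungy();rungy()"
```

```text
t 9.35 tcp [ 0.5507 -0.2206  0.1892] rot [-3.142  0.012  1.479] tiltbar 0.0006 tiltrail 0.0004 h0 0.0318 rung q [[-0.0028, -0.09], [-0.0034, -0.0895]] y_tcp -0.0031 trayc -0.0008 F [ 0.6 -0.1 -8.8]
t 9.40 tcp [ 0.5506 -0.2206  0.1892] rot [-3.142  0.012  1.479] tiltbar -0.0009 tiltrail -0.0011 h0 0.0318 rung q [[-0.003, -0.09], [-0.0035, -0.0895]] y_tcp -0.0033 trayc -0.0007 F [ -0.3   0.6 -10.3]
t 9.45 tcp [ 0.5506 -0.2206  0.1892] rot [-3.142  0.012  1.479] tiltbar -0.0027 tiltrail -0.0028 h0 0.0318 rung q [[-0.0031, -0.09], [-0.0037, -0.0895]] y_tcp -0.0036 trayc -0.0010 F [ 1.1  0.4 -9.2]
```

apply_moves(linear=[[0, 0, -0.03], [0, 0, -0.09], [0, 0, -0.18], [0, 0, -0.28], [0, 0, -0.38]], delta_rot=[[0, 0, 0], [0, 0, 0], [0, 0, 0], [0, 0, 0], [0, 0, 0]])

```text
clock: 9.92
position: [0.5509, -0.2201, 0.2287]
tool_rot: [3.141, 0.013, 1.479]
force: [0.6, 0.1, -9.9]
grip_width: 0.0275
finger_force: 45.4
```

apply_moves(linear=[[0, 0, -0.12], [0, 0, -0.26], [0, 0, -0.4], [0, 0, -0.5], [0, 0, -0.56]], delta_rot=[[0, 0, 0], [0, 0, 0], [0, 0, 0], [0, 0, 0], [0, 0, 0]])

```text
clock: 10.33
position: [0.5511, -0.2194, 0.2852]
tool_rot: [3.14, 0.013, 1.479]
force: [-0.8, 0.4, -9.9]
grip_width: 0.0276
finger_force: 45.5
```

apply_moves(linear=[[0, 0, -0.04], [0, 0, -0.06], [0, 0, -0.06], [0, 0, -0.06], [0, 0, -0.06]], delta_rot=[[0, 0, 0], [0, 0, 0], [0, 0, 0], [0, 0, 0], [0, 0, 0]])

```text
clock: 10.75
position: [0.5505, -0.2192, 0.2886]
tool_rot: [-3.141, 0.012, 1.479]
force: [0.6, 0.8, -10.6]
grip_width: 0.0274
finger_force: 45.4
```

apply_moves(linear=[[0.012, 0, 0], [0.036, 0, 0], [0.072, 0, 0], [0.12, 0, 0], [0.18, 0, 0]], delta_rot=[[0, 0, 0], [0, 0, 0], [0, 0, 0], [0, 0, 0], [0, 0, 0]])

```text
clock: 11.17
position: [0.5524, -0.2009, 0.2889]
tool_rot: [-3.142, 0.013, 1.479]
force: [-0.2, -0.2, -8.5]
grip_width: 0.0275
finger_force: 45.4
```

apply_moves(linear=[[0.072, 0, 0], [0.156, 0, 0], [0.252, 0, 0], [0.36, 0, 0], [0.48, 0, 0]], delta_rot=[[0, 0, 0], [0, 0, 0], [0, 0, 0], [0, 0, 0], [0, 0, 0]])

```text
clock: 11.58
position: [0.5569, -0.1524, 0.2884]
tool_rot: [3.142, 0.013, 1.479]
force: [1.5, 0.3, -9.6]
grip_width: 0.0276
finger_force: 45.4
```

apply_moves(linear=[[0.12, -0.01, 0], [0.24, -0.03, 0], [0.36, -0.055, 0], [0.48, -0.08, 0], [0.6, -0.11, 0]], delta_rot=[[0, 0, 0], [0, 0, 0], [0, 0, 0], [0, 0, 0], [0, 0, 0]])

```text
clock: 12.0
position: [0.5512, -0.0915, 0.2876]
tool_rot: [3.142, 0.013, 1.479]
force: [0.7, -0.2, -9.9]
grip_width: 0.0273
finger_force: 45.5
```

apply_moves(linear=[[0.12, -0.03, 0], [0.24, -0.06, 0], [0.36, -0.09, 0], [0.48, -0.12, 0], [0.6, -0.15, 0]], delta_rot=[[0, 0, 0], [0, 0, 0], [0, 0, 0], [0, 0, 0], [0, 0, 0]])

```text
clock: 12.42
position: [0.5417, -0.0305, 0.2869]
tool_rot: [3.142, 0.013, 1.479]
force: [-0.1, -0.6, -8.7]
grip_width: 0.0275
finger_force: 45.5
```

apply_moves(linear=[[0.12, -0.03, 0], [0.24, -0.06, 0], [0.36, -0.09, 0], [0.48, -0.12, 0], [0.6, -0.15, 0]], delta_rot=[[0, 0, 0], [0, 0, 0], [0, 0, 0], [0, 0, 0], [0, 0, 0]])

```text
clock: 12.83
position: [0.5324, 0.0306, 0.2861]
tool_rot: [3.142, 0.013, 1.479]
force: [-0.3, 0.6, -9.6]
grip_width: 0.0278
finger_force: 45.5
```

apply_moves(linear=[[0.12, -0.03, 0], [0.24, -0.06, 0], [0.36, -0.09, 0], [0.48, -0.12, 0], [0.6, -0.14, 0]], delta_rot=[[0, 0, 0], [0, 0, 0], [0, 0, 0], [0, 0, 0], [0, 0, 0]])

```text
clock: 13.25
position: [0.5238, 0.0917, 0.2854]
tool_rot: [-3.142, 0.013, 1.479]
force: [0.6, -0.1, -9.0]
grip_width: 0.0274
finger_force: 45.4
```

apply_moves(linear=[[0.12, -0.025, 0], [0.24, -0.045, 0], [0.36, -0.065, 0], [0.48, -0.08, 0], [0.6, -0.09, 0]], delta_rot=[[0, 0, 0], [0, 0, 0], [0, 0, 0], [0, 0, 0], [0, 0, 0]])

```text
clock: 13.67
position: [0.5206, 0.1522, 0.2846]
tool_rot: [-3.142, 0.013, 1.479]
force: [0.1, -0.8, -9.8]
grip_width: 0.0273
finger_force: 45.4
```

apply_moves(linear=[[0.12, 0, 0], [0.228, 0, 0], [0.324, 0, 0], [0.408, 0, 0], [0.48, 0, 0]], delta_rot=[[0, 0, 0], [0, 0, 0], [0, 0, 0], [0, 0, 0], [0, 0, 0]])

```text
clock: 14.08
position: [0.5252, 0.1997, 0.2839]
tool_rot: [-3.141, 0.012, 1.479]
force: [-0.2, -1.0, -9.8]
grip_width: 0.0273
finger_force: 45.4
```

apply_moves(linear=[[0.06, 0, 0], [0.108, 0, 0], [0.144, 0, 0], [0.168, 0, 0], [0.18, 0, 0]], delta_rot=[[0, 0, 0], [0, 0, 0], [0, 0, 0], [0, 0, 0], [0, 0, 0]])

```text
clock: 14.5
position: [0.5268, 0.2168, 0.2838]
tool_rot: [-3.142, 0.013, 1.479]
force: [-0.3, 0.6, -9.8]
grip_width: 0.0273
finger_force: 45.4
```

```bash
python3 -c "
from h import *
rungy();rungy();rungy()"
```

```text
t 14.50 tcp [0.5268 0.2168 0.2838] rot [-3.142  0.013  1.479] tiltbar -0.0000 tiltrail 0.0001 h0 0.1263 rung q [[-0.0024, -0.09], [-0.003, -0.0895]] y_tcp -0.0027 trayc -0.0010 F [-0.3  0.6 -9.8]
t 14.55 tcp [0.5268 0.2169 0.2838] rot [-3.142  0.013  1.479] tiltbar 0.0003 tiltrail 0.0001 h0 0.1263 rung q [[-0.0023, -0.09], [-0.0029, -0.0896]] y_tcp -0.0026 trayc -0.0009 F [ 0.7  0.6 -9.7]
t 14.60 tcp [0.5268 0.2167 0.2838] rot [-3.142  0.013  1.479] tiltbar -0.0010 tiltrail -0.0009 h0 0.1263 rung q [[-0.0024, -0.09], [-0.0029, -0.0895]] y_tcp -0.0027 trayc -0.0012 F [ 0.7 -0.4 -9.2]
```

apply_moves(linear=[[0.01, 0, 0], [0.03, 0, 0], [0.06, 0, 0], [0.095, 0, 0], [0.125, 0, 0]], delta_rot=[[0, 0, -0.006], [0, 0, -0.02], [0, 0, -0.04], [0, 0, -0.062], [0, 0, -0.085]])

```text
clock: 15.07
position: [0.528, 0.2294, 0.2837]
tool_rot: [-3.139, 0.012, 1.661]
force: [-0.2, 0.3, -10.3]
grip_width: 0.0275
finger_force: 45.5
```

apply_moves(linear=[[0.02, 0, 0], [0.032, 0, 0], [0.04, 0, 0], [0.04, 0, 0], [0.04, 0, 0]], delta_rot=[[0, 0, -0.022], [0, 0, -0.042], [0, 0, -0.058], [0, 0, -0.07], [0, 0, -0.076]])

```text
clock: 15.48
position: [0.5276, 0.2331, 0.2836]
tool_rot: [-3.137, 0.012, 1.818]
force: [1.0, 0.8, -9.6]
grip_width: 0.0276
finger_force: 45.4
```

Run:
```python
from h import *
rungy("pics/w3.png");rungy()
p,W,H=cloud("top");cv2.imwrite("pics/top3.png",cv2.resize(p[100:300,120:360],None,fx=3,fy=3)[...,::-1])
# rack uprights from the first pictures, in a provisional rack frame
c0=np.array([.5285,.2318,0])
for n in("top","scene"):
    f=np.load(f"pics/{n}0.npz");p,W,H=cloud(n,f["p"],f["d"])
    q=(W-c0)@R.from_euler("z",.245).as_matrix();h,s,v=H[...,0],H[...,1],H[...,2]
    for sg in(-1,1):
        k=(h<22)&(s>90)&(abs(q[...,2]-.1)<.007)&(abs(q[...,1])<.1)&(abs(q[...,0]-sg*.087)<.03)
        t=q[k];a=np.polyfit(t[:,1],t[:,0],1)
        print(n,"upright",sg,k.sum(),"x mid",(t[:,0].min()+t[:,0].max())/2,np.ptp(t[:,0]),"y",t[:,1].min(),t[:,1].max(),"slope",a[0])
        k=(h<22)&(s>90)&(q[...,2]>.012)&(q[...,2]<.03)&(abs(q[...,0])<.11)&(abs(q[...,1]-sg*.1445)<.02)
        t=q[k]; print(n," cleat",sg,k.sum(),"y",t[:,1].min(),t[:,1].max(),np.polyfit(t[:,0],t[:,1],1)[0])
```

```text
t 15.48 tcp [0.5276 0.2331 0.2836] rot [-3.137  0.012  1.818] tiltbar -0.0033 tiltrail -0.0031 h0 0.1261 rung q [[-0.0024, -0.0897], [-0.0029, -0.0898]] y_tcp -0.0028 trayc -0.0003 F [ 1.   0.8 -9.6]
t 15.53 tcp [0.5276 0.233  0.2836] rot [-3.137  0.012  1.818] tiltbar -0.0042 tiltrail -0.0041 h0 0.1261 rung q [[-0.0024, -0.0896], [-0.003, -0.0898]] y_tcp -0.0030 trayc -0.0005 F [-0.2  0.1 -9.8]
top upright -1 65 x mid -0.0869733667051134 0.01429111802063579 y -0.07796277632339539 0.07561320844652884 slope 0.011467597208234063
top  cleat -1 91 y -0.14954257881025 -0.1410024083399045 0.00027092809431731137
top upright 1 61 x mid 0.08684989232279491 0.016759094857814696 y -0.07729639633474046 0.07752822226427097 slope 0.011634043755510375
top  cleat 1 134 y 0.13840510265907113 0.15068990749362077 0.0010916491773016275
scene upright -1 62 x mid -0.08650903896933138 0.01877656876770646 y -0.0789285321529722 0.07924637147549922 slope 0.0067449418663083766
scene  cleat -1 187 y -0.1508714762637479 -0.1366231478676453 -0.0014988579070818588
scene upright 1 76 x mid 0.08929674127147358 0.016100636968049087 y -0.07793292765560196 0.07964345612581082 slope 0.00593197575146929
scene  cleat 1 263 y 0.13811488987495307 0.1511838930344074 0.0010540612985472844
```

View pics/w3.png

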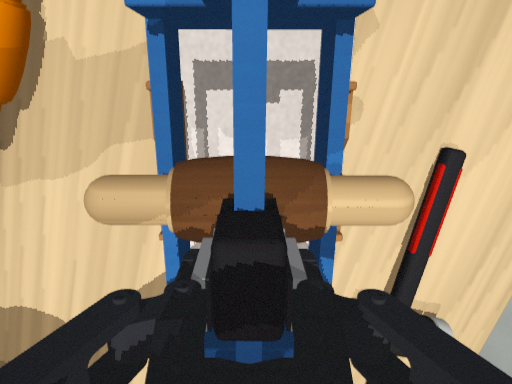

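View pics/top3.png

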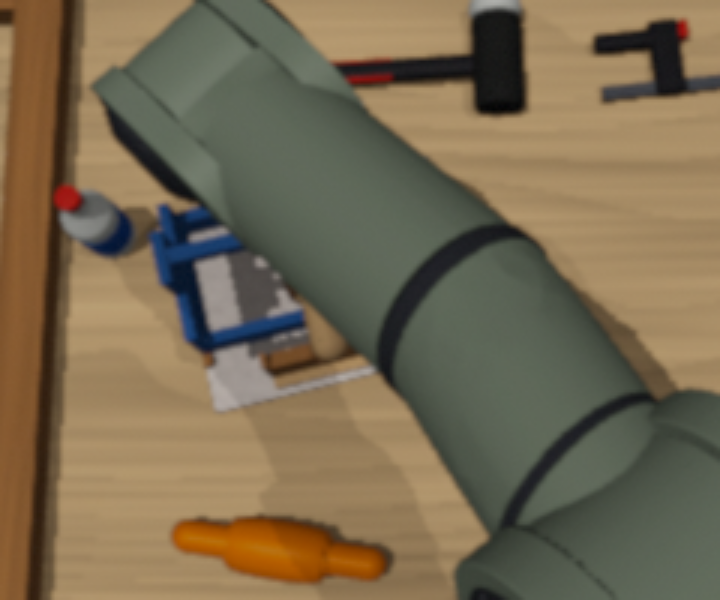

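The wrist view shows the rung across the tray at row 200, with the rack's white base centred below it. The top view shows the tray over the rack, with the arm hiding part of it. Measured, the rung is about 2 mm from the seat, steady, and the tray is level. Holding for four seconds.

apply_moves(linear=[[0, 0, 0], [0, 0, 0], [0, 0, 0], [0, 0, 0], [0, 0, 0]], delta_rot=[[0, 0, 0], [0, 0, 0], [0, 0, 0], [0, 0, 0], [0, 0, 0]])

```text
clock: 16.05
position: [0.5275, 0.2331, 0.2836]
tool_rot: [-3.137, 0.012, 1.816]
force: [-0.1, 0.4, -9.5]
grip_width: 0.0273
finger_force: 45.4
```

apply_moves(linear=[[0, 0, 0], [0, 0, 0], [0, 0, 0], [0, 0, 0], [0, 0, 0]], delta_rot=[[0, 0, 0], [0, 0, 0], [0, 0, 0], [0, 0, 0], [0, 0, 0]])

```text
clock: 16.47
position: [0.5275, 0.2332, 0.2836]
tool_rot: [-3.137, 0.012, 1.816]
force: [-1.0, -0.2, -9.5]
grip_width: 0.0277
finger_force: 45.4
```

apply_moves(linear=[[0, 0, 0], [0, 0, 0], [0, 0, 0], [0, 0, 0], [0, 0, 0]], delta_rot=[[0, 0, 0], [0, 0, 0], [0, 0, 0], [0, 0, 0], [0, 0, 0]])

```text
clock: 16.88
position: [0.5276, 0.2332, 0.2836]
tool_rot: [-3.137, 0.012, 1.816]
force: [-0.8, 0.3, -9.7]
grip_width: 0.0276
finger_force: 45.4
```

apply_moves(linear=[[0, 0, 0], [0, 0, 0], [0, 0, 0], [0, 0, 0], [0, 0, 0]], delta_rot=[[0, 0, 0], [0, 0, 0], [0, 0, 0], [0, 0, 0], [0, 0, 0]])

```text
clock: 17.3
position: [0.5276, 0.2332, 0.2836]
tool_rot: [-3.137, 0.012, 1.816]
force: [0.6, 0.1, -9.1]
grip_width: 0.0274
finger_force: 45.4
```

apply_moves(linear=[[0, 0, 0], [0, 0, 0], [0, 0, 0], [0, 0, 0], [0, 0, 0]], delta_rot=[[0, 0, 0], [0, 0, 0], [0, 0, 0], [0, 0, 0], [0, 0, 0]])

```text
clock: 17.72
position: [0.5276, 0.2331, 0.2836]
tool_rot: [-3.137, 0.012, 1.816]
force: [-1.0, -0.1, -9.0]
grip_width: 0.0274
finger_force: 45.4
```

```bash
python3 -c "
from h import *
rungy();rungy()"
```

```text
t 17.72 tcp [0.5276 0.2331 0.2836] rot [-3.137  0.012  1.816] tiltbar -0.0037 tiltrail -0.0036 h0 0.1261 rung q [[-0.0024, -0.0897], [-0.0029, -0.0898]] y_tcp -0.0029 trayc -0.0002 F [-1.  -0.1 -9. ]
t 17.77 tcp [0.5275 0.2332 0.2836] rot [-3.137  0.012  1.816] tiltbar -0.0034 tiltrail -0.0036 h0 0.1262 rung q [[-0.0024, -0.0897], [-0.0029, -0.0898]] y_tcp -0.0029 trayc -0.0005 F [-0.5 -0.7 -9.2]
```

apply_moves(linear=[[0, 0, 0], [0, 0, 0], [0, 0, 0], [0, 0, 0], [0, 0, 0]], delta_rot=[[0, 0, 0], [0, 0, 0], [0, 0, 0], [0, 0, 0], [0, 0, 0]])

```text
clock: 18.23
position: [0.5276, 0.2331, 0.2836]
tool_rot: [-3.137, 0.012, 1.816]
force: [-0.2, -0.4, -10.1]
grip_width: 0.0271
finger_force: 45.4
```

apply_moves(linear=[[0, 0, 0], [0, 0, 0], [0, 0, 0], [0, 0, 0], [0, 0, 0]], delta_rot=[[0, 0, 0], [0, 0, 0], [0, 0, 0], [0, 0, 0], [0, 0, 0]])

```text
clock: 18.65
position: [0.5275, 0.2331, 0.2836]
tool_rot: [-3.137, 0.012, 1.816]
force: [0.4, -0.4, -8.5]
grip_width: 0.0275
finger_force: 45.4
```

apply_moves(linear=[[0, 0, 0], [0, 0, 0], [0, 0, 0], [0, 0, 0], [0, 0, 0]], delta_rot=[[0, 0, 0], [0, 0, 0], [0, 0, 0], [0, 0, 0], [0, 0, 0]])

```text
clock: 19.07
position: [0.5276, 0.2331, 0.2836]
tool_rot: [-3.137, 0.012, 1.816]
force: [-0.2, -0.2, -9.1]
grip_width: 0.0273
finger_force: 45.4
```

apply_moves(linear=[[0, 0, 0], [0, 0, 0], [0, 0, 0], [0, 0, 0], [0, 0, 0]], delta_rot=[[0, 0, 0], [0, 0, 0], [0, 0, 0], [0, 0, 0], [0, 0, 0]])

```text
clock: 19.48
position: [0.5276, 0.2332, 0.2836]
tool_rot: [-3.137, 0.012, 1.816]
force: [-1.2, 0.1, -9.9]
grip_width: 0.0272
finger_force: 45.4
```

apply_moves(linear=[[0, 0, 0], [0, 0, 0], [0, 0, 0], [0, 0, 0], [0, 0, 0]], delta_rot=[[0, 0, 0], [0, 0, 0], [0, 0, 0], [0, 0, 0], [0, 0, 0]])

```text
clock: 19.9
position: [0.5275, 0.2332, 0.2836]
tool_rot: [-3.137, 0.012, 1.816]
force: [-0.2, 0.6, -9.4]
grip_width: 0.0275
finger_force: 45.4
```

apply_moves(linear=[[0, 0, 0], [0, 0, 0], [0, 0, 0], [0, 0, 0], [0, 0, 0]], delta_rot=[[0, 0, 0], [0, 0, 0], [0, 0, 0], [0, 0, 0], [0, 0, 0]])

```text
clock: 20.32
position: [0.5276, 0.2331, 0.2836]
tool_rot: [-3.137, 0.012, 1.816]
force: [-0.9, 0.5, -9.6]
grip_width: 0.0275
finger_force: 45.4
```

apply_moves(linear=[[0, 0, 0.04], [0.001, 0, 0.12], [0.002, 0, 0.2], [0.003, 0, 0.28], [0.004, 0, 0.34]], delta_rot=[[0, 0, 0], [0, 0, 0], [0, 0, 0], [0, 0, 0], [0, 0, 0]])

```text
clock: 20.73
position: [0.5271, 0.2329, 0.2481]
tool_rot: [-3.136, 0.012, 1.816]
force: [0.8, -0.0, -10.2]
grip_width: 0.0275
finger_force: 45.4
```

apply_moves(linear=[[0.001, 0, 0.06], [0.002, 0, 0.12], [0.003, 0, 0.18], [0.004, 0, 0.22], [0.004, 0, 0.25]], delta_rot=[[0, 0, 0], [0, 0, 0], [0, 0, 0], [0, 0, 0], [0, 0, 0]])

```text
clock: 21.15
position: [0.5272, 0.2332, 0.224]
tool_rot: [-3.137, 0.012, 1.816]
force: [-0.8, -0.0, -9.8]
grip_width: 0.0275
finger_force: 45.4
```

```bash
python3 -c "
from h import *
rungy();rungy('pics/w4.png')"
```

```text
t 21.15 tcp [0.5272 0.2332 0.224 ] rot [-3.137  0.012  1.816] tiltbar -0.0037 tiltrail -0.0040 h0 0.0666 rung q [[-0.0024, -0.0896], [-0.0029, -0.0899]] y_tcp -0.0029 trayc -0.0003 F [-0.8 -0.  -9.8]
t 21.20 tcp [0.5271 0.2331 0.2237] rot [-3.137  0.012  1.816] tiltbar -0.0033 tiltrail -0.0033 h0 0.0663 rung q [[-0.0024, -0.0896], [-0.0029, -0.0899]] y_tcp -0.0028 trayc -0.0004 F [ -0.2  -1.2 -11. ]
```

View pics/w4.png

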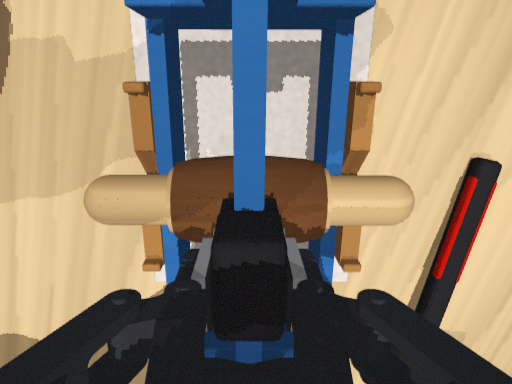

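The wrist view shows both uprights (140 and 360, rows 85–270) clear of the tray on each side. The tenons lie across them near the notches. Lowering slowly.

apply_moves(linear=[[0, 0, 0.04], [0.001, 0, 0.09], [0.001, 0, 0.14], [0.002, 0, 0.19], [0.003, 0, 0.24]], delta_rot=[[0, 0, 0], [0, 0, 0], [0, 0, 0], [0, 0, 0], [0, 0, 0]])

```text
clock: 21.67
position: [0.5271, 0.2331, 0.2]
tool_rot: [-3.137, 0.012, 1.816]
force: [-0.5, -0.9, -10.1]
grip_width: 0.0273
finger_force: 45.4
```

apply_moves(linear=[[0, 0, 0.03], [0.001, 0, 0.06], [0.001, 0, 0.08], [0.001, 0, 0.1], [0.002, 0, 0.12]], delta_rot=[[0, 0, 0], [0, 0, 0], [0, 0, 0], [0, 0, 0], [0, 0, 0]])

```text
clock: 22.08
position: [0.5272, 0.2333, 0.1885]
tool_rot: [-3.138, 0.012, 1.816]
force: [0.4, -0.2, -9.4]
grip_width: 0.0274
finger_force: 45.4
```

apply_moves(linear=[[0, 0, 0.015], [0, 0, 0.03], [0, 0, 0.045], [0, 0, 0.06], [0, 0, 0.075]], delta_rot=[[0, 0, 0], [0, 0, 0], [0, 0, 0], [0, 0, 0], [0, 0, 0]])

```text
clock: 22.5
position: [0.5271, 0.2332, 0.181]
tool_rot: [-3.138, 0.012, 1.816]
force: [-0.5, -0.1, -9.5]
grip_width: 0.0275
finger_force: 45.5
```

apply_moves(linear=[[0, 0, 0.015], [0, 0, 0.03], [0, 0, 0.045], [0, 0, 0.06], [0, 0, 0.07]], delta_rot=[[0, 0, 0], [0, 0, 0], [0, 0, 0], [0, 0, 0], [0, 0, 0]])

```text
clock: 22.92
position: [0.5272, 0.233, 0.174]
tool_rot: [-3.138, 0.012, 1.816]
force: [-0.1, 0.5, -6.1]
grip_width: 0.0273
finger_force: 45.9
```

```bash
python3 -c "
from h import *
rungy();rungy()"
```

```text
t 22.92 tcp [0.5272 0.233  0.174 ] rot [-3.138  0.012  1.816] tiltbar -0.0099 tiltrail -0.0096 h0 0.0166 rung q [[0.0035, -0.0842], [0.0044, -0.0843]] y_tcp 0.0032 trayc 0.0002 F [-0.1  0.5 -6.1]
t 22.97 tcp [0.5271 0.233  0.1738] rot [-3.137  0.012  1.816] tiltbar -0.0098 tiltrail -0.0099 h0 0.0164 rung q [[0.0035, -0.0841], [0.0044, -0.0841]] y_tcp 0.0032 trayc -0.0001 F [ 0.4 -0.3 -5.7]
```

apply_moves(linear=[[0, 0, 0.008], [0, 0, 0.016], [0, 0, 0.024], [0, 0, 0.032], [0, 0, 0.04]], delta_rot=[[0, 0.002, 0], [0, 0.004, 0], [0, 0.006, 0], [0, 0.006, 0], [0, 0.006, 0]])

```text
clock: 23.43
position: [0.5272, 0.2328, 0.17]
tool_rot: [-3.137, -0.001, 1.816]
force: [0.1, -0.3, -5.5]
grip_width: 0.0277
finger_force: 45.9
```

apply_moves(linear=[[0, 0, 0.005], [0, 0, 0.01], [0, 0, 0.015], [0, 0, 0.02], [0, 0, 0.02]], delta_rot=[[0, 0, 0], [0, 0, 0], [0, 0, 0], [0, 0, 0], [0, 0, 0]])

```text
clock: 23.85
position: [0.5271, 0.233, 0.168]
tool_rot: [-3.137, -0.001, 1.816]
force: [-1.3, -0.0, -6.3]
grip_width: 0.0271
finger_force: 45.9
```

```bash
python3 -c "
from h import *
rungy();rungy()"
```

```text
t 23.85 tcp [0.5271 0.233  0.168 ] rot [-3.137e+00 -1.000e-03  1.816e+00] tiltbar 0.0006 tiltrail 0.0006 h0 0.0106 rung q [[0.0064, -0.079], [0.0076, -0.079]] y_tcp 0.0070 trayc 0.0011 F [-1.3 -0.  -6.3]
t 23.90 tcp [0.5271 0.233  0.168 ] rot [-3.137e+00 -1.000e-03  1.816e+00] tiltbar 0.0004 tiltrail 0.0006 h0 0.0106 rung q [[0.0064, -0.079], [0.0073, -0.079]] y_tcp 0.0069 trayc 0.0010 F [ 0.1  0.3 -5.3]
```

```bash
sed -i 's/((-.125,-.072),(.072,.125))/((-.11,-.098),(.098,.11))/' h.py; python3 -c "
from h import *
rungy('pics/w5.png')"
```

```text
t 23.95 tcp [0.5271 0.233  0.1681] rot [-3.137e+00 -1.000e-03  1.816e+00] tiltbar 0.0005 tiltrail 0.0006 h0 0.0107 rung q [[-0.0014, -0.078], [-0.0015, -0.0781]] y_tcp -0.0015 trayc 0.0014 F [ 0.6 -0.7 -5.8]
```

View pics/w5.png

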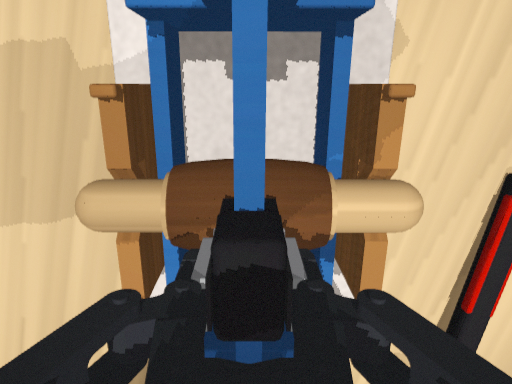

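The wrist view shows both tenons sitting in the notches (rows ~205, columns 120 and 380). The earlier y drift was upright wood counted in the mask. Easing the tray down the last millimetre.

apply_moves(linear=[[0, 0, 0.003], [0, 0, 0.006], [0, 0, 0.009], [0, 0, 0.012], [0, 0, 0.012]], delta_rot=[[0, 0, 0], [0, 0, 0], [0, 0, 0], [0, 0, 0], [0, 0, 0]])

```text
clock: 24.42
position: [0.5271, 0.233, 0.1668]
tool_rot: [-3.137, -0.001, 1.816]
force: [-0.9, -0.1, -5.7]
grip_width: 0.0275
finger_force: 45.9
```

apply_moves(linear=[[0, 0, 0.002], [0, 0, 0.004], [0, 0, 0.006], [0, 0, 0.008], [0, 0, 0.008]], delta_rot=[[0, 0, 0], [0, 0, 0], [0, 0, 0], [0, 0, 0], [0, 0, 0]])

```text
clock: 24.83
position: [0.527, 0.233, 0.1666]
tool_rot: [-3.138, -0.0, 1.816]
force: [-5.0, -3.0, 8.0]
grip_width: 0.0274
finger_force: 47.9
```

apply_moves(linear=[[0, 0, -0.003], [0, 0, -0.005], [0, 0, -0.005], [0, 0, -0.005], [0, 0, -0.005]], delta_rot=[[0, 0, 0], [0, 0, 0], [0, 0, 0], [0, 0, 0], [0, 0, 0]])

```text
clock: 25.25
position: [0.5271, 0.233, 0.1667]
tool_rot: [-3.137, -0.001, 1.816]
force: [-4.0, -2.0, 4.8]
grip_width: 0.0275
finger_force: 47.0
```

apply_moves(linear=[[0, 0, 0], [0, 0, 0], [0, 0, 0], [0, 0, 0], [0, 0, 0]], delta_rot=[[0, 0, 0], [0, 0, 0], [0, 0, 0], [0, 0, 0], [0, 0, 0]], gripper=0.6)

```text
clock: 25.67
position: [0.5272, 0.233, 0.1666]
tool_rot: [-3.138, -0.001, 1.816]
force: [-0.8, -0.1, 0.7]
grip_width: 0.0683
finger_force: 0.0
```

apply_moves(linear=[[0, 0, 0], [0, 0, 0], [0, 0, 0], [0, 0, 0], [0, 0, 0]], delta_rot=[[0, 0, 0], [0, 0, 0], [0, 0, 0], [0, 0, 0], [0, 0, 0]])

```text
clock: 26.08
position: [0.5271, 0.233, 0.1666]
tool_rot: [-3.137, -0.001, 1.816]
force: [-0.3, 0.4, -0.4]
grip_width: 0.0684
finger_force: 0.0
```

apply_moves(linear=[[0, 0, -0.1], [0, 0, -0.25], [0, 0, -0.45], [0, 0, -0.65], [0, 0, -0.85]], delta_rot=[[0, 0, 0], [0, 0, 0], [0, 0, 0], [0, 0, 0], [0, 0, 0]])

```text
clock: 26.5
position: [0.5273, 0.2331, 0.2533]
tool_rot: [-3.138, -0.001, 1.816]
force: [0.2, 0.1, -1.0]
grip_width: 0.0682
finger_force: 0.0
```

apply_moves(linear=[[0, 0, -0.15], [0, 0, -0.25], [0, 0, -0.35], [0, 0, -0.4], [0, 0, -0.4]], delta_rot=[[0, 0, 0], [0, 0, 0], [0, 0, 0], [0, 0, 0], [0, 0, 0]])

```text
clock: 26.92
position: [0.5278, 0.2331, 0.2924]
tool_rot: [-3.138, -0.001, 1.816]
force: [0.3, 0.8, -0.1]
grip_width: 0.0686
finger_force: 0.0
```

Run:
```python
from h import *
p,W,H,s=wrist();cv2.imwrite("pics/w6.png",p[...,::-1]);h,sa,v=H[...,0],H[...,1],H[...,2]
q=(W-np.array([.5285,.2318,0]))@R.from_euler("z",.245).as_matrix();z=q[...,2]
near=(abs(q[...,0])<.13)&(abs(q[...,1])<.14)
b=near&(h>100)&(h<125)&(sa>120)&(abs(z-.16)<.01)
print("bar",rect(q[b][:,:2]),np.polyfit(q[b][:,1],z[b],1),np.nanmedian(z[b]))
from scipy.optimize import least_squares
for sg in(-1,1):
    k=near&(h<25)&(sa>50)&(abs(q[...,1])<.03)&(abs(sg*q[...,0]-.103)<.006)&(z>.09)&(z<.125)
    t=q[k][:,1:];print(sg,k.sum(),least_squares(lambda c:np.hypot(*(t-c).T)-.018,[0,.092],loss="soft_l1",f_scale=.001).x)
```

```text
bar (array([-0.0017,  0.0046]), array([0.0497, 0.2518]), 1.567) [0.00420265 0.15955146] 0.15970046874935429
-1 364 [0.00019432 0.09041763]
1 316 [-0.00013635  0.08978966]
```

View pics/w6.png

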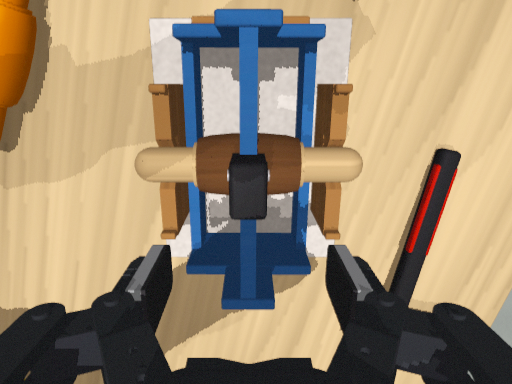

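The wrist view shows the tray standing flat in the rack (bar at z 0.160, centred within 5 mm). Both tenons are in the notches at (165,163) and (330,163), with the rung within about 1 mm in plan and 2 mm in height of the seat. The gripper is clear, so I'm handing in.

```bash
python3 -c "
from workcell import workorder
print(workorder.job_done())"
```

```text
the job is handed in; nothing more can be done
None
```

The job is handed in at about 27 s: the rung held over the notches for about 4.8 s, now lies in both of them, and the tray stands flat on the rack, released, with no other tool approached; the hand-in returned no verdict.

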